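# Fetch the press mould from behind the glaze jars

### The job

First move the three glaze jars that hem in the small plaster mould from the ware board over to the dark slab, then fetch the mould and stand it, hollow side up, on the middle of the banding wheel, and only then put each jar back on the middle of the tile of its own colour. Keep jars and mould upright and set each one down on its support before letting go, never dropping it; leave the little terracotta figure on the board where it stands.

Things in the scene. Friction and masses are not known exactly. Their poses are not given: they have to be found in the camera images.
- jar_blue: Glaze jar, an upright plain cylinder 48 mm in diameter and 100 mm tall, about 0.2 kg, white with a blue label band and a blue lid flush with its side (grip the side anywhere, across any direction). Origin at the centre of its underside, z up. At the start it stands on the blue tile.
- jar_red: Glaze jar, an upright plain cylinder 48 mm in diameter and 100 mm tall, about 0.2 kg, white with a red label band and a red lid flush with its side (grip the side anywhere, across any direction). Origin at the centre of its underside, z up. At the start it stands on the red tile.
- jar_yellow: Glaze jar, an upright plain cylinder 48 mm in diameter and 100 mm tall, about 0.2 kg, white with a yellow label band and a yellow lid flush with its side (grip the side anywhere, across any direction). Origin at the centre of its underside, z up. At the start it stands on the yellow tile.
- tile_blue: Flat blue square tile, 56 x 56 mm and 4 mm thick, fixed on the ware board, its top 22 mm above the table; the home of the blue jar, which covers its middle at the start (the corners show). Origin at the centre of its underside; the axes run along its sides, parallel to the board's.
- tile_red: Flat red square tile, 56 x 56 mm and 4 mm thick, fixed on the ware board, its top 22 mm above the table; the home of the red jar, which covers its middle at the start (the corners show). Origin at the centre of its underside; the axes run along its sides, parallel to the board's.
- tile_yellow: Flat yellow square tile, 56 x 56 mm and 4 mm thick, fixed on the ware board, its top 22 mm above the table; the home of the yellow jar, which covers its middle at the start (the corners show). Origin at the centre of its underside; the axes run along its sides, parallel to the board's.
- mould: Small off-white plaster press mould, a block 72 mm (its x) x 58 mm (its y) x 42 mm tall, 0.26 kg, with a round hollow 40 mm across and 16 mm deep in its top. Origin at the centre of its underside, z up. It starts on the ware board (top at 18 mm), about 11 mm from a jar on each y side and one at its robot-side x end, too close for fingers. Once cleared, grip it across y.
- slab: Dark grey kiln slab, the side area for the jars: a flat plate 270 mm (its x) x 120 mm (its y), 14 mm thick, fixed on the table to the left or right of the board, nothing on it at the start. Origin at the centre of its underside. A jar's axis must stand at least 15 mm inside the edges.
- wheel: Banding wheel (potter's turntable), fixed and not turning: round pale wooden top 200 mm in diameter with ring marks and a small centre ring, on a green foot, to the left or right of the board, on the other side than the slab; flat top 72 mm above the table. Origin on its axis at the table, so the mould's place is 72 mm above the origin.
- figure: Little terracotta turned figure, 38 mm wide at its foot and 69 mm tall, standing on a far corner of the ware board (plywood, 250 x 270 mm, top 18 mm above the table, a strip along its far edge up to 40 mm). Origin at the centre of its underside. To be left alone. A small terracotta cup of 44 mm by 45 mm stands on the other far corner.
There are look-alikes about, which are no part of the job. What is shaped like the jar_blue but turquoise is not meant.

How it is judged:
By the outcome, as a careful person would: the job done as asked, in the order asked, and still so for the second after the job is handed in, with the robot touching nothing.
It also fails if it takes over 136 s, if anything falls off the work surface, if the arm or the gripper's body presses on something with over 40 N, if the wrist force passes 120 N, or if a joint passes its speed limit or range.

### The arm

A 6-joint arm with a two-finger parallel gripper is mounted at the origin on the work surface. World frame = base frame: x ahead of the robot, y to its left, z up, the work surface at z = 0. Lengths are in m, angles in rad, forces in N, time in s.
With the tool pointing down it reaches from about 0.25 to 0.8 m from the base axis. Payload 3.9 kg.
Tool frame: the origin (TCP) lies on the front face of the gripper's body, between the roots of the fingers; the fingertips stand 73 mm ahead of it and the grasp point (between the pads) lies 54 mm ahead of it; z points along the fingers, y is the line along which they close (so a half turn about z gives the same grasp; the last joint's range is limited). The gripper opens to 85 mm and grips with 20 to 120 N. Pads are 22 mm wide; open, the fingers measure 114 mm over their backs; the gripper's body (76 mm by 85 mm) begins 54 mm behind the grasp point. The pads swing forward as they close: fully open they stand 13 mm farther back than shut.
Start: joints at [-1.235, 0.26, -0.138, 1.173, 0, 1.571], TCP at [0.173, -0.496, 0.304] pointing down, gripper open.
Joint ranges: [-2.78, 2.78], [-0.83, 1.72], [-1.28, 1.37], [-1.9, 2.12], [-1.57, 1.48], [-3.14, 3.14]. Speed limits (rad/s): [2.57, 2.57, 3.14, 3.14, 3.14, 3.14].

### API

Orientations are given as a unit quaternion [x, y, z, w].
In Python, from cell import read_state, get_image, calibration, close_job, recognise, regions_of, mark_of gives the robot as it stands.
- The arm moves only by the tool jog_arm, never from a script. Its argument "rows" is text: rows parted by semicolons, each of 5 numbers parted by spaces: the shift along the world's x, y, z in cm, then the turn about the world's z in degrees, then the opening, from 0 (shut) to 1 (fully open). In form: dx dy dz spin hand; .... A call has 1 to 20 rows; each row shifts and turns the commanded pose from where the row before left it; what a row does not reach is not made up. A row lasts 1/12 s, in which the tool goes at most 41.7 mm and 7.16 degrees, less where a joint would pass 70% of its speed; a pose out of reach is approached as far as the arm can. A call with a gripper value outside its range is refused whole. The fingers move at their own pace and stop on an object; the grip force is fixed at half the most. Time passes only in rows, so rows that do not move let the fingers close. It gives the time, the measured TCP pose, the force, the opening and the grip force at its end, in the units of the state.
- read_state(): the state, without advancing time (a new reading comes with each control period).
- get_image(name): name is "scene" or "top" or "wrist"; returns (picture, depth): 384x512x3 uint8, blue, green, red; 384x512 float32, m along the optical axis (not along the pixel's ray), 0 where there is no reading.
- calibration(name): a dict with "K" (3x3 intrinsics, pixels), "R" (3x3) and "t" (3): a world point X has camera coordinates R X + t; the wrist camera has in their place "mount" (4x4, takes a point from camera to tool coordinates, whose origin is the TCP and whose axes are the flange's). Camera axes: x right, y down, z forward; pixel columns grow to the right and rows downward; lengths in m; the calibration is good to about 2 mm. A picture is of the moment at which its call begins: read the wrist's pose just before it. calibration takes no time and is no camera call.
- close_job(): hands the job in; it is judged then, once.
Trained networks look in the newest picture that a camera, given by its name, has taken for a name from the list of things; names that differ only in an ending like _2 or _b are one class to them, and where a whole thing is asked for, a point or a joint stands for the part that bears it (a point fixed in the world has none). Each returns a list of dicts, best first, with "conf" (0 to 1); they miss things now and then, are a little off and sometimes report something else, mostly with a low value. They report only what shows in the picture. A call takes as long as a camera call. They do not tell look-alikes from the thing itself.
- recognise(camera, thing): "bbox" ([left, top, width, height] in pixels, round what is visible of it).
- regions_of(camera, thing): "mask" (384x512 bool, what is visible of it) and "bbox" ([left, top, width, height] in pixels, round what is visible of it).
- mark_of(camera, thing): "position" ([column, row] in pixels: a listed point, or the origin of a listed thing).
The state is a dict: "clock": time; "qpos": joint angles; "dq": joint speeds; "effort": joint torques, N m; "tool_pos": TCP position; "ee_rot": TCP orientation; "force": force on the tool from outside, world axes, zero at the start; "ft_torque": the same for the moment, N m; "grip_width": finger opening in m; "gripper_force": force on a finger pad.
Only numpy, scipy, OpenCV 4.12 (cv2) and the standard library are available. Lean on these libraries where they do the work, as an engineer would, in place of code of your own. Each camera call takes 0.05 s, during which the arm holds its last target. There are 200 camera calls.

## Working session

There is one attempt and no reset: what is moved stays moved. The work goes in short steps, Python scripts to look and compute and a tool call to move; the robot and the scene stay as the last step left them, time stands still between calls to the robot, and variables do not carry over. Pictures are saved under pics/ and viewed, at most 14 in all, crops included, and the job is handed in when it is done.

Besides the shell and the picture viewer there is one more tool, called after "Request:" as name(argument=value, ...) on one line, values as JSON. jog_arm: Moves the arm, as the interface text tells. Its arguments: {"type":"object","properties":{"rows":{"type":"string"}},"required":["rows"]}

```bash
mkdir -p pics; ls; cat > h.py <<'E'
import numpy as np, cv2
from cell import *
def cloud(name, depth):
    c=calibration(name); K,R,t=[np.array(c[k]) for k in("K","R","t")]
    v,u=np.mgrid[:384,:512]
    P=np.stack([(u-K[0,2])/K[0,0]*depth,(v-K[1,2])/K[1,1]*depth,depth],-1)
    return (P-t)@R   # world = R^T (P - t)
E
python3 - <<'E'
from h import *
for n in("top","scene"):
    p,d=get_image(n); cv2.imwrite(f"pics/{n}0.png",p)
    np.save(f"{n}0.npy",d)
    for th in("jar_blue","jar_red","jar_yellow","mould","slab","wheel","figure"):
        print(n,th,[(round(r["conf"],2),r["bbox"]) for r in recognise(n,th)][:4])
print(read_state())
E
```

```text
pics
top jar_blue [(0.7, [252.2, 209.2, 22.2, 23.6]), (0.63, [160.1, 141.6, 28.1, 29.7]), (0.61, [147.2, 228.2, 33.3, 22.0]), (0.58, [154.5, 190.2, 28.1, 25.8])]
top jar_red [(0.76, [221.0, 173.1, 23.1, 29.3])]
top jar_yellow [(0.76, [277.8, 171.1, 24.8, 27.4])]
top mould [(0.93, [246.7, 176.2, 23.7, 33.0])]
top slab [(0.85, [89.0, 167.5, 61.5, 117.5])]
top wheel [(0.62, [357.2, 177.6, 88.4, 85.1])]
top figure [(0.69, [207.9, 156.7, 16.7, 20.6])]
scene jar_blue [(0.88, [292.7, 125.3, 23.7, 46.7]), (0.57, [328.9, 146.1, 26.8, 47.4]), (0.56, [217.1, 141.4, 19.7, 30.2]), (0.38, [264.4, 144.8, 18.3, 45.7])]
scene jar_red [(0.77, [261.5, 147.0, 22.7, 46.0])]
scene jar_yellow []
scene mould [(0.58, [237.1, 174.3, 35.8, 43.9]), (0.38, [28.2, 200.6, 119.1, 105.3])]
scene slab [(0.58, [290.5, 111.3, 88.4, 53.3])]
scene wheel [(0.88, [30.9, 202.9, 114.7, 103.3]), (0.65, [260.9, 146.4, 21.7, 45.4])]
scene figure [(0.74, [296.9, 169.3, 14.7, 32.3])]
{'clock': 0.8, 'qpos': array([-1.23500920e+00,  2.59947058e-01, -1.38053579e-01,  1.17269404e+00,
       -6.65704091e-06,  1.57079754e+00]), 'dq': array([ 8.99617830e-04, -3.24287586e-05,  2.56815602e-04, -1.07832270e-03,
       -5.85244956e-05, -6.30900702e-04]), 'effort': array([ 1.18767366e-03, -4.05554938e+01,  2.54222685e+01,  7.31207056e-04,
        5.95772826e-05,  1.60019249e-05]), 'tool_pos': array([ 0.1729958 , -0.49568946,  0.30394971]), 'ee_rot': array([9.85939052e-01, 1.67105305e-01, 5.21169150e-06, 5.06678640e-05]), 'force': array([ 1.00574954,  0.55629294, -0.49129903]), 'ft_torque': array([-0.00413484,  0.03533043,  0.03146766]), 'gripper_force': 0.0, 'grip_width': 0.08552674553645345}
```

```bash
python3 - <<'E'
import cv2
a=cv2.imread("pics/top0.png")[120:300,80:460]; cv2.imwrite("pics/topc.png",cv2.resize(a,None,fx=2.1,fy=2.1,interpolation=cv2.INTER_CUBIC))
E
```

```text
(no output)
```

View pics/topc.png

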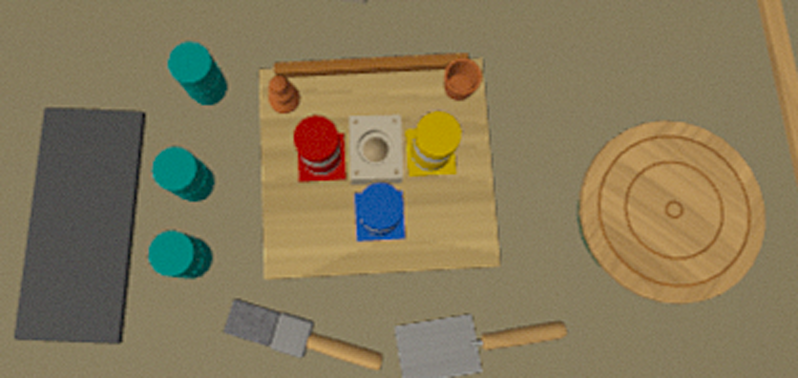

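View pics/scene0.png

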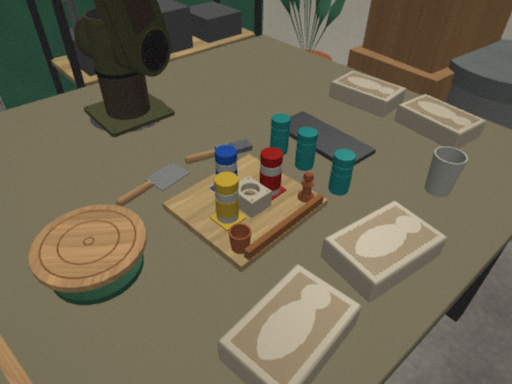

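The top view (crop scale 2.1, offset 80,120) shows the red jar at full-image (232,185), yellow at (288,184), blue at (261,219) and the mould at (259,190). The slab is at (117,226) and the wheel at (400,220). Three turquoise look-alikes stand at (172,157), (165,203) and (165,240), between the slab and the board.

Candidates for jar_blue are these turquoise jars and the blue jar at (261,219), the only truly blue one, which stands on the blue tile. I choose that one.

```bash
python3 - <<'E'
from h import *
p=cv2.imread("pics/top0.png"); d=np.load("top0.npy"); W=cloud("top",d); 
hsv=cv2.cvtColor(p,cv2.COLOR_BGR2HSV)
v,u=np.mgrid[:384,:512]; ok=d>0
def box(l,t,w,h): return (u>=l)&(u<l+w)&(v>=t)&(v<t+h)&ok
def circ(m,name):
    P=W[m]; c,r=cv2.minEnclosingCircle(P[:,:2].astype(np.float32)); print(name,m.sum(),"mean",P.mean(0).round(4),"circ",np.round(c,4),round(r,4))
for n,b in dict(red=(215,165,40,50),yel=(270,165,40,50),blue=(245,200,35,40),t1=(150,130,50,50),t2=(145,183,45,40),t3=(145,222,45,40)).items():
    m=box(*b); ztop=np.percentile(W[m][:,2],92); print(n,"ztop",ztop.round(4)); circ(m&(W[...,2]>ztop-.01),n)
m=box(246,174,26,36)&(W[...,2]>.05)&(W[...,2]<.07); print("mould",m.sum(),W[m].mean(0),cv2.minAreaRect(W[m][:,:2].astype(np.float32)))
m=box(340,160,120,120)&(W[...,2]>.06); circ(m,"wheel")
m=box(80,160,80,130)&(W[...,2]>.008)&(W[...,2]<.03)&(hsv[...,2]<85)&(hsv[...,1]<90)
m=cv2.morphologyEx(m.astype(np.uint8),cv2.MORPH_OPEN,np.ones((5,5)))>0; print("slab",m.sum(),W[m].mean(0),cv2.minAreaRect(W[m][:,:2].astype(np.float32)))
# board: world points with z 0.014..0.03
m=box(195,140,130,120)&(W[...,2]>.013); m=cv2.morphologyEx(m.astype(np.uint8),cv2.MORPH_OPEN,np.ones((3,3)))>0
print("board",cv2.minAreaRect(W[m&(W[...,2]<.025)][:,:2].astype(np.float32)))
for n,b in dict(fig=(200,150,26,30),cup=(288,145,28,26)).items():
    m=box(*b)&(W[...,2]>.035); print(n,W[m].mean(0),W[m].max(0),W[m].min(0))
# tiles by colour at z<0.03
for n,(lo,hi),b in(("red",(0,8),(215,165,40,50)),("yel",(22,32),(270,165,40,50)),("blue",(105,125),(245,195,35,45))):
    h=hsv[...,0]; m=box(*b)&(hsv[...,1]>150)&(h>=lo)&(h<=hi)&(W[...,2]<.032)
    print("tile",n,m.sum(),cv2.minAreaRect(W[m][:,:2].astype(np.float32)))
c=calibration("top");print(-np.array(c["R"]).T@c["t"],c["K"])
a=cv2.resize(p[150:250,205:315],None,fx=5,fy=5,interpolation=cv2.INTER_CUBIC);cv2.imwrite("pics/close.png",a)
E
```

```text
red ztop 0.1224
red 397 mean [0.5665 0.0553 0.1219] circ [0.5468 0.0396] 0.0532
yel ztop 0.1222
yel 386 mean [ 0.5743 -0.0683  0.1217] circ [ 0.5532 -0.0528] 0.0517
blue ztop 0.1229
blue 391 mean [ 0.4996 -0.0106  0.1221] circ [ 0.5001 -0.0104] 0.0239
t1 ztop 0.0997
t1 355 mean [0.654  0.1981 0.0996] circ [0.6555 0.1997] 0.0245
t2 ztop 0.1005
t2 374 mean [0.5371 0.2064 0.0999] circ [0.5381 0.2074] 0.0241
t3 ztop 0.1007
t3 392 mean [0.4488 0.2034 0.1002] circ [0.449  0.2041] 0.0242
mould 594 [ 0.57221204 -0.00495493  0.05919732] ((0.5729032158851624, -0.005459446460008621), (0.07225419580936432, 0.056577302515506744), 1.386093258857727)
wheel 6030 mean [ 0.5058 -0.3274  0.0721] circ [ 0.5085 -0.3293] 0.1006
slab 3068 [0.5317159  0.33375142 0.01436998] ((0.5073788166046143, 0.33347561955451965), (0.11976103484630585, 0.2258407324552536), 88.767578125)
board ((0.5606851577758789, -0.006935834884643555), (0.2495516687631607, 0.2702568769454956), 4.2508015632629395)
fig [0.6437691  0.09910593 0.06335291] [0.67511123 0.11752209 0.12388426] [0.58165438 0.06959528 0.03503861]
cup [ 0.66598421 -0.09997061  0.05132857] [ 0.69260586 -0.07493377  0.0656032 ] [ 0.63582846 -0.12330181  0.03506235]
tile red 143 ((0.565711498260498, 0.05926007777452469), (0.05158998444676399, 0.05508119985461235), 4.6147003173828125)
tile yel 172 ((0.5845195055007935, -0.06779976189136505), (0.07216949760913849, 0.05657200142741203), 5.737785339355469)
tile blue 110 ((0.5000638365745544, -0.0104146059602499), (0.053420837968587875, 0.05323328450322151), 4.006886959075928)
[0.40844683 0.00204861 0.85862216] [[347.35600937   0.         256.08899858]
 [  0.         347.35600937 191.78412428]
 [  0.           0.           1.        ]]
```

View pics/close.png

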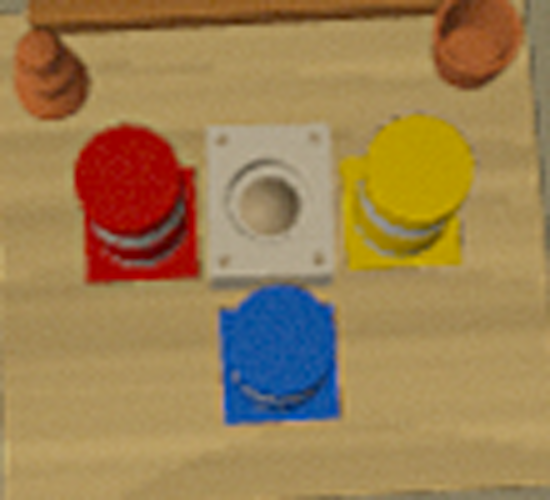

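The close crop confirms the choice: the blue jar at crop (280,345) stands on a blue tile, red is at (125,180) and yellow at (420,165), with the mould at (268,203) hollow up. Red and yellow need cleaner fits, and so do the slab ends.

```bash
python3 - <<'E'
from h import *
from scipy.optimize import minimize
p=cv2.imread("pics/top0.png"); d=np.load("top0.npy"); W=cloud("top",d); hsv=cv2.cvtColor(p,cv2.COLOR_BGR2HSV)
v,u=np.mgrid[:384,:512]; ok=d>0
def box(l,t,w,h): return (u>=l)&(u<l+w)&(v>=t)&(v<t+h)&ok
for n,b,f in(("red",(216,170,32,35),(.566,.058)),("yel",(275,168,30,35),(.574,-.069)),("blue",(245,200,35,40),(.5,-.01))):
    m=box(*b)&(abs(W[...,2]-.122)<.008)&(np.hypot(W[...,0]-f[0],W[...,1]-f[1])<.035)
    P=W[m][:,:2]; print(n,m.sum(),P.mean(0).round(4),(P.min(0)/2+P.max(0)/2).round(4),np.ptp(P,axis=0).round(4))
m=box(80,150,80,145)&(W[...,2]>.008)&(W[...,2]<.022)&(W[...,1]>.26); P=W[m][:,:2]
m=cv2.morphologyEx(m.astype(np.uint8),cv2.MORPH_OPEN,np.ones((5,5)))>0;P=W[m][:,:2]
print("slab",m.sum(),cv2.minAreaRect(P.astype(np.float32)),P.min(0),P.max(0))
# corner edges of tile: template: colour mask of tile at z~.022 with |P-c|
for n,(lo,hi),f in(("red",(0,8),(.566,.058)),("yel",(20,34),(.574,-.069)),("blue",(105,125),(.5,-.01))):
    h=hsv[...,0]; near=(np.hypot(W[...,0]-f[0],W[...,1]-f[1])<.05)
    m=ok&near&(abs(W[...,2]-.022)<.006)&(hsv[...,1]>140)&(h>=lo)&(h<=hi)
    a=np.radians(4); R=np.array([[np.cos(a),np.sin(a)],[-np.sin(a),np.cos(a)]]); Q=W[m][:,:2]@R.T
    q0,q1=np.percentile(Q,1,axis=0),np.percentile(Q,99,axis=0); print("tile",n,m.sum(),"span",(q1-q0).round(4),"ctr",((q0+q1)/2@R).round(4))
m=box(340,160,120,130)&(abs(W[...,2]-.072)<.012);print("wheel",cv2.fitEllipse(cv2.convexHull(W[m][:,:2].astype(np.float32))))
# wheel centre ring from image: dark ring near (401,220)
c=calibration("top");K,R,t=[np.array(c[k]) for k in("K","R","t")]
def px(X): q=K@(R@np.array(X)+t); return q[:2]/q[2]
print("wheel px",px([.5085,-.3293,.072]))
cv2.imwrite("pics/wheel.png",cv2.resize(p[195:245,370:430],None,fx=6,fy=6,interpolation=cv2.INTER_CUBIC))
print("mark",[r for n in("wheel","slab","mould","tile_red","tile_yellow","tile_blue") for r in [(n,mark_of("top",n)[:1])]])
def ray(uv,z):
    dd=R.T@np.linalg.inv(K)@np.array([*uv,1]);o=-R.T@t;return (o+dd*(z-o[2])/dd[2]).round(4)
for n,z in(("wheel",0),("slab",0),("mould",.018),("jar_red",.022),("jar_yellow",.022),("jar_blue",.022),("tile_red",.018),("tile_yellow",.018),("tile_blue",.018)):
    for r in mark_of("top",n)[:1]: print(n,r["conf"],ray(r["position"],z))
E
```

```text
red 377 [0.569  0.0574] [0.5694 0.0574] [0.0471 0.046 ]
yel 377 [ 0.5755 -0.0689] [ 0.5757 -0.0688] [0.0466 0.0458]
blue 391 [ 0.4996 -0.0106] [ 0.4998 -0.0102] [0.0455 0.047 ]
slab 5489 ((0.4879078269004822, 0.3339768350124359), (0.12092828005552292, 0.27022069692611694), 89.11677551269531) [0.35291729 0.2717125 ] [0.62330764 0.39613922]
tile red 141 span [0.0511 0.0539] ctr [0.5656 0.0586]
tile yel 175 span [0.0654 0.0568] ctr [ 0.5815 -0.068 ]
tile blue 111 span [0.053  0.0522] ctr [ 0.4998 -0.01  ]
wheel ((0.5082430243492126, -0.3290945887565613), (0.19856487214565277, 0.19968730211257935), 32.29317092895508)
wheel px [400.7178309  219.06781257]
mark [('wheel', [{'position': [389.5, 221.2], 'conf': 0.78}]), ('slab', [{'position': [118.5, 224.2], 'conf': 0.73}]), ('mould', [{'position': [256.8, 191.4], 'conf': 0.82}]), ('tile_red', [{'position': [234.7, 193.9], 'conf': 0.42}]), ('tile_yellow', [{'position': [284.5, 191.8], 'conf': 0.69}]), ('tile_blue', [{'position': [263.4, 228.7], 'conf': 0.61}])]
wheel 0.78 [ 0.5118 -0.3314  0.    ]
slab 0.73 [0.4909 0.3394 0.    ]
mould 0.82 [ 5.769e-01 -4.000e-04  1.800e-02]
jar_red 0.76 [0.5776 0.0591 0.022 ]
jar_yellow 0.68 [ 0.5783 -0.0724  0.022 ]
jar_blue 0.93 [0.6404 0.1965 0.022 ]
tile_red 0.42 [0.5695 0.0539 0.018 ]
tile_yellow 0.69 [ 0.5773 -0.0688  0.018 ]
tile_blue 0.61 [ 0.4853 -0.0181  0.018 ]
```

View pics/wheel.png

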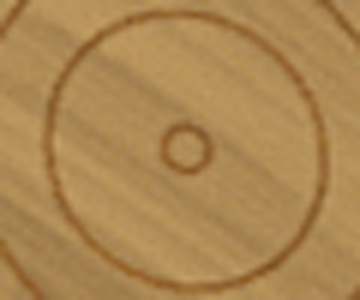

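Position estimates:

| Thing | x | y |
|---|---|---|
| red jar | .569 | .0575 |
| yellow jar | .5755 | -.069 |
| blue jar | .4997 | -.0105 |
| mould | .572 | -.0055 |
| wheel | .508 | -.329 |
| slab | .488 | .334 |

The wheel ring at px (401,219) matches the fit. The slab spots will be x = .40, .49 and .58. I start by moving above the red jar with the fingers closing along board x.

Request:
jog_arm(rows="1.98 2.77 -0.3 3.74 0.85;1.98 2.77 -0.3 3.74 0.85;1.98 2.77 -0.3 3.74 0.85;1.98 2.77 -0.3 3.74 0.85;1.98 2.77 -0.3 3.74 0.85;1.98 2.77 -0.3 3.74 0.85;1.98 2.77 -0.3 3.74 0.85;1.98 2.77 -0.3 3.74 0.85;1.98 2.77 -0.3 3.74 0.85;1.98 2.77 -0.3 3.74 0.85;1.98 2.77 -0.3 3.74 0.85;1.98 2.77 -0.3 3.74 0.85;1.98 2.77 -0.3 3.74 0.85;1.98 2.77 -0.3 3.74 0.85;1.98 2.77 -0.3 3.74 0.85;1.98 2.77 -0.3 3.74 0.85;1.98 2.77 -0.3 3.74 0.85;1.98 2.77 -0.3 3.74 0.85;1.98 2.77 -0.3 3.74 0.85;1.98 2.77 -0.3 3.74 0.85")

```text
clock: 3.22
tool_pos: [0.5698, 0.06, 0.2438]
ee_rot: [0.68, 0.733, 0.0, 0.0]
force: [0.8, -1.4, 0.8]
grip_width: 0.0731
gripper_force: 0.0
```

```bash
cat >> h.py <<'E'
from scipy.spatial.transform import Rotation
def wrist(save=None):
    s=read_state(); p,d=get_image("wrist"); c=calibration("wrist"); K=np.array(c["K"]); M=np.array(c["mount"])
    v,u=np.mgrid[:384,:512]
    P=np.stack([(u-K[0,2])/K[0,0]*d,(v-K[1,2])/K[1,1]*d,d],-1)@M[:3,:3].T+M[:3,3]
    W=P@Rotation.from_quat(s["ee_rot"]).as_matrix().T+s["tool_pos"]; W[d<=0]=np.nan
    if save: cv2.imwrite(save,p)
    return s,p,d,W
def ctr(W,f,z,tol=.006,r=.035):
    m=(abs(W[...,2]-z)<tol)&(np.hypot(W[...,0]-f[0],W[...,1]-f[1])<r); P=W[m]
    if len(P)<20: return None
    h=cv2.convexHull(P[:,:2].astype(np.float32)); c,R=cv2.minEnclosingCircle(h)
    return len(P),P.mean(0).round(4),np.round(c,4),round(R,4)
E
python3 - <<'E'
from h import *
s,p,d,W=wrist("pics/w1.png"); print(s["tool_pos"])
for f in((.569,.0575),(.5755,-.069),(.4997,-.0105)): print(ctr(W,f,.122))
print(ctr(W,(.572,-.0055),.06,.005,.045))
E
```

```text
[0.5697853  0.05995615 0.24375421]
(3648, array([0.5671, 0.0589, 0.1204]), array([0.5672, 0.0574]), 0.0242)
(437, array([ 0.5731, -0.05  ,  0.1195]), array([ 0.5731, -0.0545]), 0.0185)
(399, array([ 0.5061, -0.0094,  0.12  ]), array([ 0.4979, -0.0103]), 0.0238)
(2511, array([ 0.5716, -0.0141,  0.0586]), array([ 0.572 , -0.0055]), 0.0451)
```

View pics/w1.png

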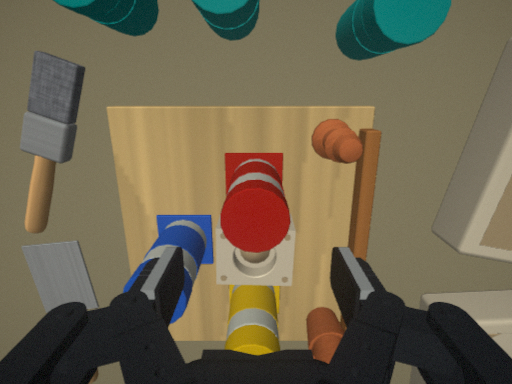

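The wrist view shows red at px (255,205) centred between the fingers in x, with blue at (170,265), yellow at (255,315) and the figure at (335,140) clear of the fingers. Wrist and top agree within 2 mm. I descend on red and grip.

Request:
jog_arm(rows="-0.15 -0.25 -2.2 0 0.85;0 0 -2 0 0.85;0 0 -2 0 0.85;0 0 -2 0 0.85;0 0 -1.5 0 0.85;0 0 -0.5 0 0.85;0 0 0 0 0.85;0 0 0 0 0;0 0 0 0 0;0 0 0 0 0;0 0 0 0 0;0 0 0 0 0")

```text
clock: 4.27
tool_pos: [0.5686, 0.0559, 0.1434]
ee_rot: [0.682, 0.732, 0.001, 0.001]
force: [0.7, 0.0, 5.8]
grip_width: 0.047
gripper_force: 61.9
```

Request:
jog_arm(rows="0 0 1 0 0;0 0 2.5 0 0;0 0 3 0 0;0 0 3 0 0;0 0 1.5 0 0;0 1.8 0 0 0;0.12 2.8 0 0 0;0.12 2.8 0 0 0;0.12 2.8 0 0 0;0.12 2.8 0 0 0;0.12 2.8 0 0 0;0.12 2.8 0 0 0;0.12 2.8 0 0 0;0.12 2.8 0 0 0;0.12 2.8 0 0 0;0.12 0.8 0 0 0;0 0 0 0 0;0 0 -2 0 0;0 0 -3 0 0;0 0 -2 0 0")

```text
clock: 5.93
tool_pos: [0.5788, 0.332, 0.1804]
ee_rot: [0.682, 0.731, -0.001, 0.0]
force: [-0.7, 0.1, -2.1]
grip_width: 0.0467
gripper_force: 62.1
```

Request:
jog_arm(rows="0 0 -2 0 0;0 0 -1.2 0 0;0 0 -0.6 0 0;0 0 -0.3 0 0;0 0 -0.2 0 0;0 0 -0.1 0 0;0 0 -0.1 0 0;0 0 0 0 0")

```text
clock: 6.6
tool_pos: [0.5799, 0.334, 0.1377]
ee_rot: [0.682, 0.732, 0.001, 0.0]
force: [0.6, -1.0, -2.3]
grip_width: 0.0471
gripper_force: 62.1
```

Request:
jog_arm(rows="0 0 -0.1 0 0;0 0 -0.1 0 0;0 0 0 0 0")

```text
clock: 6.85
tool_pos: [0.5798, 0.3341, 0.1354]
ee_rot: [0.682, 0.732, 0.001, 0.0]
force: [0.4, -0.2, 0.6]
grip_width: 0.0471
gripper_force: 62.3
```

Request:
jog_arm(rows="0 0 -0.1 0 0;0 0 0 0 0")

```text
clock: 7.02
tool_pos: [0.5798, 0.3341, 0.1354]
ee_rot: [0.682, 0.732, 0.001, 0.0]
force: [-1.8, -1.0, 4.9]
grip_width: 0.0467
gripper_force: 63.1
```

Request:
jog_arm(rows="0 0 0 0 0.85;0 0 0 0 0.85;0 0 0 0 0.85;0 0 0 0 0.85;0 0 2 0 0.85;0 0 3 0 0.85;0 0 3 0 0.85;0 -2.3 3 0 0.85;0 -3.8 0 0 0.85;0 -3.8 0 0 0.85;0 -3.8 0 0 0.85;0 -3.8 0 0 0.85;0 -3.8 0 0 0.85;0 -3.8 0 0 0.85;0 -3.8 0 0 0.85;0 -3.8 0 0 0.85;-0.5 -3.8 0 0 0.85;0 -3.8 0 0 0.85;0 0 0 0 0.85;0 0 0 0 0.85")

```text
clock: 8.68
tool_pos: [0.5743, -0.0712, 0.2438]
ee_rot: [0.683, 0.73, 0.0, -0.0]
force: [-0.2, 0.1, 0.0]
grip_width: 0.0726
gripper_force: 0.0
```

```bash
python3 - <<'E'
from h import *
s,p,d,W=wrist(); print(s["tool_pos"])
for f in((.5755,-.069),(.4997,-.0105)): print(ctr(W,f,.122))
p,d=get_image("top"); W=cloud("top",d); print("red",ctr(W,(.58,.334),.114),"figure", ctr(W,(.65,.1),.08,.01))
E
```

```text
[ 0.57433236 -0.07118202  0.24379912]
(3695, array([ 0.5737, -0.0683,  0.1204]), array([ 0.5737, -0.0695]), 0.0241)
(4957, array([ 0.4983, -0.01  ,  0.1204]), array([ 0.4976, -0.0106]), 0.0241)
red (377, array([0.5807, 0.3346, 0.1142]), array([0.581 , 0.3357]), 0.0242) figure (74, array([0.636 , 0.1034, 0.0827]), array([0.6377, 0.1043]), 0.0114)
```

Request:
jog_arm(rows="0 0.2 -2.2 0 0.85;0 0 -2 0 0.85;0 0 -2 0 0.85;0 0 -2 0 0.85;0 0 -1.5 0 0.85;0 0 -0.5 0 0.85;0 0 0 0 0.85;0 0 0 0 0;0 0 0 0 0;0 0 0 0 0;0 0 0 0 0;0 0 0 0 0")

```text
clock: 9.78
tool_pos: [0.5754, -0.067, 0.1433]
ee_rot: [0.682, 0.732, 0.001, 0.001]
force: [-1.0, 1.2, 6.2]
grip_width: 0.0468
gripper_force: 61.7
```

Request:
jog_arm(rows="0 0 1 0 0;0 0 2.5 0 0;0 0 3 0 0;0 0 3 0 0;0 0 1.5 0 0;-0.5 2.1 0 0 0;-0.8 3.6 0 0 0;-0.8 3.6 0 0 0;-0.8 3.6 0 0 0;-0.8 3.6 0 0 0;-0.8 3.6 0 0 0;-0.8 3.6 0 0 0;-0.8 3.6 0 0 0;-0.8 3.6 0 0 0;-0.8 3.6 0 0 0;-0.8 3.6 0 0 0;0 2 0 0 0;0 0 0 0 0;0 0 -2 0 0;0 0 -3 0 0")

```text
clock: 11.45
tool_pos: [0.4914, 0.335, 0.2046]
ee_rot: [0.682, 0.732, 0.003, 0.001]
force: [1.1, 0.1, -1.8]
grip_width: 0.0467
gripper_force: 62.1
```

Request:
jog_arm(rows="0 0 -3 0 0;0 0 -1.8 0 0;0 0 -1 0 0;0 0 -0.4 0 0;0 0 -0.2 0 0;0 0 -0.15 0 0;0 0 -0.1 0 0;0 0 -0.1 0 0;0 0 0 0 0")

```text
clock: 12.2
tool_pos: [0.4902, 0.3342, 0.1354]
ee_rot: [0.682, 0.732, 0.001, 0.0]
force: [0.8, 0.8, -1.6]
grip_width: 0.047
gripper_force: 62.1
```

Request:
jog_arm(rows="0 0 -0.1 0 0;0 0 0 0 0;0 0 0 0 0.85;0 0 0 0 0.85;0 0 0 0 0.85;0 0 0 0 0.85;0 0 2 0 0.85;0 0 3 0 0.85;0 0 3 0 0.85;0 -2.1 3 0 0.85;0 -3.6 0 0 0.85;0 -3.6 0 0 0.85;0 -3.6 0 0 0.85;0 -3.6 0 0 0.85;0 -3.6 0 0 0.85;0 -3.6 0 0 0.85;0 -3.6 0 0 0.85;0 -3.6 0 0 0.85;0.4 -2.5 0 0 0.85;0.4 -1.1 0 0 0.85")

```text
clock: 13.87
tool_pos: [0.4971, -0.0141, 0.2434]
ee_rot: [0.683, 0.73, -0.0, 0.0]
force: [0.8, -0.1, 0.0]
grip_width: 0.0729
gripper_force: 0.0
```

```bash
python3 - <<'E'
from h import *
s,p,d,W=wrist(); print(s["tool_pos"]); print(ctr(W,(.4997,-.0105),.122))
p,d=get_image("top"); W=cloud("top",d); print("red",ctr(W,(.58,.334),.114),"yel", ctr(W,(.49,.334),.114)); print(read_state()["tool_pos"])
E
```

```text
[ 0.49710375 -0.01409867  0.24342591]
(3741, array([ 0.4973, -0.0095,  0.1204]), array([ 0.4973, -0.0108]), 0.0241)
red (376, array([0.5808, 0.3345, 0.1141]), array([0.5817, 0.3352]), 0.0242) yel (400, array([0.4914, 0.3303, 0.1142]), array([0.4914, 0.3314]), 0.0243)
[ 0.49817855 -0.01260648  0.24342174]
```

Request:
jog_arm(rows="0 0 -2.2 0 0.85;0 0 -2 0 0.85;0 0 -2 0 0.85;0 0 -2 0 0.85;0 0 -1.3 0 0.85;0 0 -0.4 0 0.85;0 0 0 0 0.85;0 0 0 0 0;0 0 0 0 0;0 0 0 0 0;0 0 0 0 0;0 0 0 0 0")

```text
clock: 14.97
tool_pos: [0.4986, -0.0109, 0.1457]
ee_rot: [0.682, 0.732, 0.001, 0.001]
force: [0.4, 1.0, 5.5]
grip_width: 0.047
gripper_force: 61.7
```

Request:
jog_arm(rows="0 0 1 0 0;0 0 2.5 0 0;0 0 3 0 0;0 0 3 0 0;0 0 1.5 0 0;-0.5 2.1 0 0 0;-0.9 3 0 0 0;-1 3.3 0 0 0;-1 3.3 0 0 0;-1 3.3 0 0 0;-1 3.3 0 0 0;-1 3.3 0 0 0;-1 3.3 0 0 0;-1 3.3 0 0 0;-1 3.3 0 0 0;-1 3 0 0 0;-0.5 3.3 0 0 0;0 0 0 0 0;0 0 -2 0 0;0 0 -3 0 0")

```text
clock: 16.63
tool_pos: [0.3899, 0.3687, 0.2063]
ee_rot: [0.681, 0.732, 0.003, 0.0]
force: [0.6, -0.2, -1.7]
grip_width: 0.0472
gripper_force: 61.9
```

Request:
jog_arm(rows="0 0 -3 0 0;0 0 -1.8 0 0;0 0 -1 0 0;0 0 -0.4 0 0;0 0 -0.2 0 0;0 0 -0.15 0 0;0 0 -0.1 0 0;0 0 -0.1 0 0;0 0 -0.1 0 0;0 0 0 0 0")

```text
clock: 17.47
tool_pos: [0.3892, 0.3675, 0.1377]
ee_rot: [0.682, 0.732, 0.001, 0.0]
force: [-0.2, -0.4, 5.0]
grip_width: 0.0467
gripper_force: 62.9
```

Request:
jog_arm(rows="0 0 0 0 1;0 0 0 0 1;0 0 0 0 1;0 0 0 0 1;0 0 2 0 1;0 0 3 0 1;0 0 3 0 1;0.6 -1.2 2.5 4.5 1;1.5 -3 0 7 1;1.5 -3 0 7 1;1.5 -3 0 7 1;1.5 -3 0 7 1;1.5 -3 0 7 1;1.5 -3 0 7 1;1.5 -3 0 7 1;1.5 -3 0 7 1;1.5 -3 0 7 1;1.5 -3 0 7 1;1.5 -3 0 7 1;1.2 -3.1 0 7 1")

```text
clock: 19.13
tool_pos: [0.5706, -0.0037, 0.2408]
ee_rot: [-0.017, 1.0, 0.0, 0.0]
force: [1.0, -0.1, 0.2]
grip_width: 0.0852
gripper_force: 0.0
```

Request:
jog_arm(rows="0 0 0 1.5 1;0 0 0 0 1;0 0 0 0 1")

```text
clock: 19.38
tool_pos: [0.5694, -0.0024, 0.2406]
ee_rot: [-0.026, 1.0, 0.0, -0.0]
force: [-0.3, -0.0, -0.7]
grip_width: 0.0855
gripper_force: 0.0
```

```bash
cat > m.py <<'E'
from h import *
def rect(W,f,z,r=.06,tol=.005):
    m=(abs(W[...,2]-z)<tol)&(np.hypot(W[...,0]-f[0],W[...,1]-f[1])<r)
    m=cv2.morphologyEx(m.astype(np.uint8),cv2.MORPH_OPEN,np.ones((3,3)))>0
    return m.sum(),W[m].mean(0).round(4),cv2.minAreaRect(W[m][:,:2].astype(np.float32))
E
python3 - <<'E'
from m import *
s,p,d,W=wrist("pics/w2.png"); print(s["tool_pos"],s["ee_rot"]); print(rect(W,(.572,-.0055),.0585))
p,d=get_image("top"); W=cloud("top",d)
for f in((.58,.334),(.49,.334),(.389,.3675)): print(ctr(W,f,.114))
E
```

```text
[ 0.56939773 -0.00236012  0.2405809 ] [-2.63652949e-02  9.99652248e-01  2.14736344e-04 -4.55896857e-04]
(np.int64(3965), array([ 0.5692, -0.0058,  0.0585]), ((0.5714734196662903, -0.00570773147046566), (0.07247328013181686, 0.058147531002759933), 2.5715548992156982))
(378, array([0.5809, 0.3345, 0.114 ]), array([0.5815, 0.3352]), 0.0242)
(400, array([0.4913, 0.3304, 0.1142]), array([0.4916, 0.3313]), 0.0241)
(435, array([0.3913, 0.3663, 0.1143]), array([0.3914, 0.3672]), 0.0244)
```

View pics/w2.png

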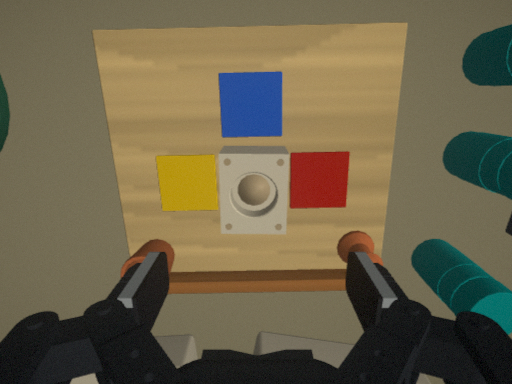

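The wrist view shows the cleared board: blue tile at px (250,104), red at (319,180), yellow at (188,182), and the mould at (254,190), hollow up and aligned with the fingers. The figure at (357,245) and the cup at (150,255) are clear. I also measure the exposed tiles now.

```bash
python3 - <<'E'
from h import *
def tiles(p,W,tag):
    hsv=cv2.cvtColor(p,cv2.COLOR_BGR2HSV);h=hsv[...,0]
    for n,(lo,hi),f in(("red",(0,8),(.568,.0575)),("yel",(22,34),(.574,-.069)),("blue",(105,125),(.4987,-.0105))):
        m=(abs(W[...,2]-.021)<.008)&(np.hypot(W[...,0]-f[0],W[...,1]-f[1])<.05)&(hsv[...,1]>170)&(h>=lo)&(h<=hi)
        m=cv2.morphologyEx(m.astype(np.uint8),cv2.MORPH_OPEN,np.ones((3,3)))>0
        P=W[m];print(tag,n,m.sum(),P.mean(0).round(4),np.round(cv2.minAreaRect(P[:,:2].astype(np.float32))[1],4),np.round(cv2.minAreaRect(P[:,:2].astype(np.float32))[0],4))
s,p,d,W=wrist(); tiles(p,W,"wrist"); print(s["tool_pos"])
p,d=get_image("top"); tiles(p,cloud("top",d),"top")
E
```

```text
wrist red 3110 [0.5645 0.0574 0.0206] [0.0554 0.0564] [0.5654 0.058 ]
wrist yel 3142 [ 0.574  -0.0698  0.0206] [0.0562 0.0555] [ 0.575  -0.0701]
wrist blue 3789 [ 0.4975 -0.0114  0.0206] [0.0543 0.0544] [ 0.4984 -0.0115]
[ 0.56915856 -0.00142701  0.24073044]
top red 0 [nan nan nan] [0. 0.] [0. 0.]
top yel 0 [nan nan nan] [0. 0.] [0. 0.]
top blue 0 [nan nan nan] [0. 0.] [0. 0.]<stdin>:7: RuntimeWarning: Mean of empty slice.
  ret = um.true_divide(
```

Request:
jog_arm(rows="0.25 -0.35 -2 0 1;0 0 -3 0 1;0 0 -3 0 1;0 0 -3 0 1;0 0 -2 0 1;0 0 -1 0 1;0 0 -0.3 0 1;0 0 0 0 1")

```text
clock: 20.25
tool_pos: [0.572, -0.0052, 0.0978]
ee_rot: [-0.028, 1.0, 0.0, -0.0]
force: [-0.5, -0.6, 0.7]
grip_width: 0.0857
gripper_force: 0.0
```

Request:
jog_arm(rows="0 0 0 0 0;0 0 0 0 0;0 0 0 0 0;0 0 0 0 0;0 0 0 0 0;0 0 0 0 0;0 0 0.5 0 0;0 0 1.5 0 0;0 0 0 0 0")

```text
clock: 21.0
tool_pos: [0.573, -0.0058, 0.1198]
ee_rot: [-0.027, 1.0, -0.0, 0.001]
force: [0.8, -0.1, -2.8]
grip_width: 0.057
gripper_force: 65.4
```

Request:
jog_arm(rows="0 0 2 0 0;0 0 3 0 0;0 -1 3 0 0;-0.5 -2.3 0 0 0;-0.6 -2.9 0 0 0;-0.6 -2.9 0 0 0;-0.6 -2.9 0 0 0;-0.6 -2.9 0 0 0;-0.6 -2.9 0 0 0;-0.6 -2.9 0 0 0;-0.6 -2.9 0 0 0;-0.6 -2.9 0 0 0;-0.6 -2.9 0 0 0;-0.6 -2.9 0 0 0;-0.6 -0.9 0 0 0;0 0 0 0 0;0 0 0 0 0;0 0 -2 0 0;0 0 -1 0 0;0 0 0 0 0")

```text
clock: 22.67
tool_pos: [0.4997, -0.3352, 0.165]
ee_rot: [-0.028, 1.0, 0.002, -0.003]
force: [-0.8, -0.0, -2.7]
grip_width: 0.0571
gripper_force: 65.5
```

```bash
python3 - <<'E'
from m import *
print(read_state()["tool_pos"])
p,d=get_image("top"); W=cloud("top",d); cv2.imwrite("pics/t3.png",p)
m=(abs(W[...,2]-.072)<.008)&(np.hypot(W[...,0]-.508,W[...,1]+.329)<.12); print(cv2.fitEllipse(cv2.convexHull(W[m][:,:2].astype(np.float32))))
hsv=cv2.cvtColor(p,cv2.COLOR_BGR2HSV);h=hsv[...,0]
for n,(lo,hi),f in(("red",(0,8),(.568,.0575)),("yel",(20,34),(.574,-.069)),("blue",(105,125),(.4987,-.0105))):
    m=(np.hypot(W[...,0]-f[0],W[...,1]-f[1])<.05)&(hsv[...,1]>140)&(h>=lo)&(h<=hi)
    m=cv2.morphologyEx(m.astype(np.uint8),cv2.MORPH_OPEN,np.ones((3,3)))>0
    P=W[m]; r=cv2.minAreaRect(P[:,:2].astype(np.float32)); print(n,m.sum(),P.mean(0).round(4),np.round(r[1],4),np.round(r[0],4),r[2])
E
```

```text
[ 0.49965235 -0.33516818  0.16496921]
((0.5081287622451782, -0.3288381099700928), (0.19833287596702576, 0.19924794137477875), 62.96361541748047)
red 472 [0.5668 0.0589 0.0221] [0.0537 0.0541] [0.5675 0.0581] 2.1674022674560547
yel 531 [ 0.5769 -0.0688  0.0219] [0.058  0.0568] [ 0.5774 -0.0688] 4.138288497924805
blue 471 [ 0.5002 -0.0108  0.0221] [0.0534 0.0533] [ 0.5    -0.0107] 4.697126388549805
```

Request:
jog_arm(rows="0.4 0.3 0 0 0;0.45 0.35 0 0 0;0 0 0 0 0;0 0 -0.4 0 0;0 0 -0.2 0 0;0 0 -0.2 0 0;0 0 0 0 0;0 0 0 0 0")

```text
clock: 23.38
tool_pos: [0.5093, -0.3312, 0.1596]
ee_rot: [-0.027, 1.0, 0.0, -0.0]
force: [-0.2, 0.1, -2.9]
grip_width: 0.0571
gripper_force: 65.5
```

Request:
jog_arm(rows="-0.1 0.2 -0.1 0 0;0 0 -0.1 0 0;0 0 -0.1 0 0;0 0 0 0 0;0 0 0 0 0")

```text
clock: 23.8
tool_pos: [0.5086, -0.3292, 0.1568]
ee_rot: [-0.027, 1.0, 0.0, -0.0]
force: [0.1, 0.1, -2.9]
grip_width: 0.057
gripper_force: 65.5
```

```bash
python3 - <<'E'
from m import *
print(read_state()["tool_pos"],read_state()["force"])
p,d=get_image("scene"); cv2.imwrite("pics/s3.png",p); W=cloud("scene",d)
print(np.nanpercentile(W[(np.hypot(W[...,0]-.508,W[...,1]+.329)<.09)&(d>0)][:,2],[5,20]))
p,d=get_image("top"); W=cloud("top",d); m=(abs(W[...,2]-.116)<.008)&(np.hypot(W[...,0]-.508,W[...,1]+.329)<.06); print(m.sum(),cv2.minAreaRect(W[m][:,:2].astype(np.float32)))
E
```

```text
[ 0.5085892  -0.32915892  0.1568272 ] [ 0.08998615  0.09340427 -2.85513132]
[0.01570692 0.0739062 ]
391 ((0.5085996985435486, -0.32620808482170105), (0.07227709889411926, 0.06536106020212173), 2.6471433639526367)
```

Request:
jog_arm(rows="0 0 -0.1 0 0;0 0 -0.1 0 0;0 0 -0.05 0 0;0 0 0 0 0")

```text
clock: 24.23
tool_pos: [0.5085, -0.3291, 0.1542]
ee_rot: [-0.027, 1.0, 0.0, -0.0]
force: [0.5, -0.2, -3.6]
grip_width: 0.0573
gripper_force: 65.5
```

Request:
jog_arm(rows="0 0 -0.1 0 0;0 0 0 0 0")

```text
clock: 24.4
tool_pos: [0.5086, -0.3291, 0.1539]
ee_rot: [-0.027, 1.0, -0.0, 0.0]
force: [-1.8, 1.4, 0.9]
grip_width: 0.057
gripper_force: 66.2
```

Request:
jog_arm(rows="0 0 -0.05 0 0;0 0 0 0 0;0 0 0 0 1;0 0 0 0 1;0 0 0 0 1;0 0 0 0 1;0 0 0 0 1;0 0 1 0 1;0 0 2 0 1;0 0 3 0 1;0 0 3 0 1;0 0 0 0 1;0 0 0 0 1")

```text
clock: 25.48
tool_pos: [0.51, -0.33, 0.2459]
ee_rot: [-0.027, 1.0, -0.002, 0.002]
force: [0.1, 1.3, -0.5]
grip_width: 0.0852
gripper_force: 0.0
```

```bash
python3 - <<'E'
from m import *
s,p,d,W=wrist("pics/w4.png"); print(s["tool_pos"],s["grip_width"])
print("wrist",rect(W,(.508,-.329),.1125)); hz=W[...,2]; m=(abs(hz-.0705)<.004); print(cv2.minEnclosingCircle(W[m][:,:2].astype(np.float32)))
E
```

```text
[ 0.50997967 -0.33001616  0.24590025] 0.08521408860965593
wrist (np.int64(5930), array([ 0.5039, -0.3297,  0.1125]), ((0.5066403150558472, -0.329675555229187), (0.07279666513204575, 0.05818812921643257), 2.6317873001098633))
((0.5062887668609619, -0.3301761746406555), 0.10015741735696793)
```

View pics/w4.png

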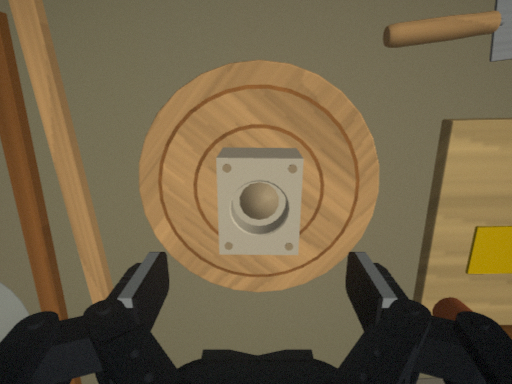

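The wrist view shows the mould hollow up at px (260,203), concentric with the wheel rings; the mould and wheel centres agree within 0.6 mm. Next are the jars, keeping this hand orientation (closing along y). Red goes first.

Request:
jog_arm(rows="0.35 2.2 0 0 1;0.35 3.4 0 0 1;0.35 3.4 0 0 1;0.35 3.4 0 0 1;0.35 3.4 0 0 1;0.35 3.4 0 0 1;0.35 3.4 0 0 1;0.35 3.4 0 0 1;0.35 3.4 0 0 1;0.35 3.4 0 0 1;0.35 3.4 0 0 1;0.35 3.4 0 0 1;0.35 3.4 0 0 1;0.35 3.4 0 0 1;0.35 3.4 0 0 1;0.35 3.4 0 0 1;0.35 3.4 0 0 1;0.35 3.4 0 0 0.85;0.35 3.4 0 0 0.85;0.35 3.4 0 0 0.85")

```text
clock: 27.2
tool_pos: [0.5777, 0.3401, 0.241]
ee_rot: [-0.027, 1.0, -0.001, -0.001]
force: [1.0, 0.6, 0.2]
grip_width: 0.073
gripper_force: 0.0
```

Request:
jog_arm(rows="0 0 0 0 0.85;0 0 0 0 0.85;0 0 0 0 0.85")

```text
clock: 27.45
tool_pos: [0.5778, 0.3382, 0.2413]
ee_rot: [-0.027, 1.0, -0.001, -0.001]
force: [0.9, 0.7, 0.3]
grip_width: 0.0729
gripper_force: 0.0
```

```bash
python3 - <<'E'
from h import *
s,p,d,W=wrist(); print(s["tool_pos"],s["ee_rot"])
for f in((.58,.334),(.49,.334),(.389,.3675)): print("w",ctr(W,f,.1125))
E
```

```text
[0.57779296 0.33824299 0.24128571] [-0.02740275  0.99962291 -0.00106707 -0.00140995]
w (3517, array([0.5772, 0.3355, 0.1125]), array([0.5788, 0.3359]), 0.0242)
w (5137, array([0.4885, 0.3313, 0.1125]), array([0.4891, 0.3313]), 0.024)
w None
```

Request:
jog_arm(rows="0.2 -0.25 -2.2 0 0.85;0 0 -2.5 0 0.85;0 0 -2.5 0 0.85;0 0 -2 0 0.85;0 0 -1 0 0.85;0 0 -0.4 0 0.85;0 0 0 0 0.85;0 0 0 0 0;0 0 0 0 0;0 0 0 0 0;0 0 0 0 0;0 0 0 0 0")

```text
clock: 28.5
tool_pos: [0.5817, 0.3367, 0.1389]
ee_rot: [-0.027, 1.0, 0.001, 0.002]
force: [-0.2, -1.8, 5.6]
grip_width: 0.0469
gripper_force: 61.7
```

Request:
jog_arm(rows="0 0 1 0 0;0 0 2.5 0 0;0 0 3 0 0;0 0 3 0 0;0 0 1.5 0 0;-0.15 -1.8 0 0 0;-0.1 -2.8 0 0 0;-0.1 -2.8 0 0 0;-0.15 -2.8 0 0 0;-0.15 -2.8 0 0 0;-0.15 -2.8 0 0 0;-0.15 -2.8 0 0 0;-0.1 -2.8 0 0 0;-0.15 -2.8 0 0 0;-0.15 -2.8 0 0 0;0 -0.8 0 0 0;0 0 0 0 0;0 0 -2 0 0;0 0 -3 0 0;0 0 0 0 0")

```text
clock: 30.17
tool_pos: [0.5641, 0.0592, 0.1924]
ee_rot: [-0.028, 1.0, 0.0, -0.004]
force: [-2.4, 0.7, -2.0]
grip_width: 0.047
gripper_force: 62.2
```

Request:
jog_arm(rows="0 0 -2.5 0 0;0 0 -1 0 0;0 0 -0.5 0 0;0 0 -0.3 0 0;0 0 -0.2 0 0;0 0 0 0 0;0 0 0 0 0;0 0 0 0 0")

```text
clock: 30.83
tool_pos: [0.5677, 0.0584, 0.1528]
ee_rot: [-0.027, 1.0, 0.0, 0.001]
force: [0.1, 0.1, -1.3]
grip_width: 0.0466
gripper_force: 62.2
```

```bash
python3 - <<'E'
from h import *
p,d=get_image("top"); W=cloud("top",d); cv2.imwrite("pics/t5.png",p)
# nearest band: use scene camera lid too
p2,d2=get_image("scene"); V=cloud("scene",d2); cv2.imwrite("pics/s5.png",p2)
m=(d2>0)&(np.hypot(V[...,0]-.567,V[...,1]-.0585)<.035)&(V[...,2]>.03); print("scene",V[m].max(0),V[m].min(0),m.sum())
hsv=cv2.cvtColor(p,cv2.COLOR_BGR2HSV)
m=(hsv[...,0]<8)&(hsv[...,1]>150)&(W[...,2]<.03)&(np.hypot(W[...,0]-.567,W[...,1]-.0585)<.05); Q=W[m]; a=np.radians(4.3);R=np.array([[np.cos(a),np.sin(a)],[-np.sin(a),np.cos(a)]])
print(m.sum(),(Q[:,:2]@R.T).min(0)@R,(Q[:,:2]@R.T).max(0)@R)
E
```

```text
scene [0.60195823 0.09228993 0.42824375] [0.53998278 0.02350988 0.03040583] 3906Traceback (most recent call last):
  File "<stdin>", line 8, in <module>
    return umr_minimum(a, axis, None, out, keepdims, initial, where)
ValueError: zero-size array to reduction operation minimum which has no identity
```

Request:
jog_arm(rows="0 0 -0.3 0 0;0 0 -0.1 0 0;0 0 -0.1 0 0;0 0 0 0 0;0 0 0 0 0")

```text
clock: 31.35
tool_pos: [0.5671, 0.0583, 0.147]
ee_rot: [-0.027, 1.0, -0.0, -0.0]
force: [-0.4, -0.9, -0.1]
grip_width: 0.0467
gripper_force: 62.4
```

Request:
jog_arm(rows="0 0 -0.15 0 0;0 0 0 0 0;0 0 0 0 0.85;0 0 0 0 0.85;0 0 0 0 0.85;0 0 0 0 0.85;0 0 2 0 0.85;0 0 3 0 0.85;0 0 3 0 0.85;-0.7 2.4 2 0 0.85;-0.7 2.5 0 0 0.85;-0.7 2.5 0 0 0.85;-0.7 2.5 0 0 0.85;-0.7 2.5 0 0 0.85;-0.7 2.5 0 0 0.85;-0.7 2.5 0 0 0.85;-0.7 2.5 0 0 0.85;-0.7 2.5 0 0 0.85;-0.7 2.5 0 0 0.85;-0.7 2.5 0 0 0.85")

```text
clock: 33.02
tool_pos: [0.4896, 0.3336, 0.2451]
ee_rot: [-0.027, 1.0, -0.0, -0.0]
force: [0.6, 0.4, 0.0]
grip_width: 0.0726
gripper_force: 0.0
```

Request:
jog_arm(rows="0 2.5 0 0 0.85;0 0 0 0 0.85;0 0 0 0 0.85;0 0 0 0 0.85")

```text
clock: 33.35
tool_pos: [0.4899, 0.357, 0.245]
ee_rot: [-0.027, 1.0, -0.0, -0.0]
force: [0.2, -0.8, 0.3]
grip_width: 0.0725
gripper_force: 0.0
```

```bash
python3 - <<'E'
from h import *
s,p,d,W=wrist(); print(s["tool_pos"])
print("w",ctr(W,(.49,.332),.1125),ctr(W,(.389,.3675),.1125))
p,d=get_image("top"); W=cloud("top",d); cv2.imwrite("pics/t6.png",cv2.resize(p[140:260,195:325],None,fx=5,fy=5,interpolation=cv2.INTER_CUBIC)); print("red",ctr(W,(.567,.0585),.122),"yel",ctr(W,(.49,.332),.114))
E
```

```text
[0.48994816 0.3569998  0.24497173]
w (3448, array([0.4874, 0.3316, 0.1125]), array([0.4886, 0.3314]), 0.024) (5260, array([0.3882, 0.3672, 0.1125]), array([0.3887, 0.3673]), 0.0241)
red (378, array([0.5659, 0.0571, 0.122 ]), array([0.5663, 0.0576]), 0.0241) yel (365, array([0.4904, 0.3283, 0.114 ]), array([0.4915, 0.3313]), 0.0244)
```

View pics/t6.png

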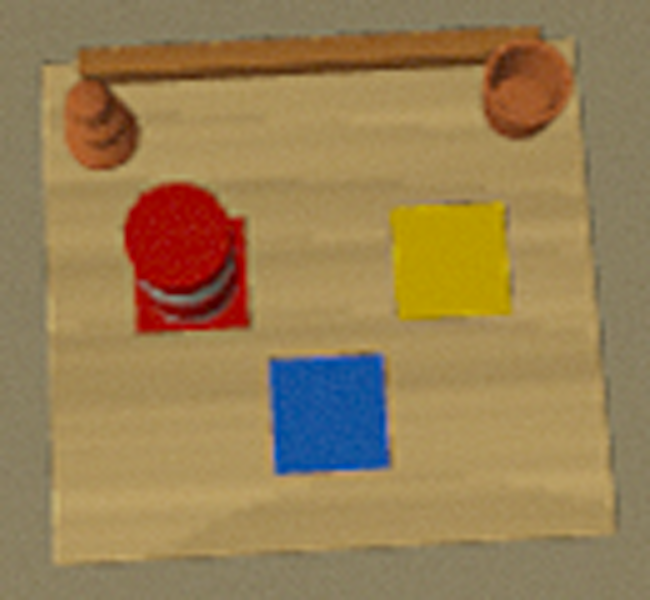

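Red sits within about 1 mm of its tile's centre (crop (178,235) on the tile at (192,270)). The yellow tile at (452,260) and blue tile at (330,413) are free, and the figure at (100,125) is untouched. Yellow is next.

Request:
jog_arm(rows="0 -2.5 0 0 0.85;0 0 0 0 0.85;0 0 -2.2 0 0.85;0 0 -2.5 0 0.85;0 0 -2.5 0 0.85;0 0 -2 0 0.85;0 0 -1 0 0.85;0 0 -0.4 0 0.85;0 0 0 0 0.85;0 0 0 0 0.85")

```text
clock: 34.28
tool_pos: [0.4908, 0.3325, 0.1404]
ee_rot: [-0.027, 1.0, 0.0, 0.001]
force: [1.2, -0.2, 1.3]
grip_width: 0.0728
gripper_force: 0.0
```

Request:
jog_arm(rows="0 0 0 0 0;0 0 0 0 0;0 0 0 0 0;0 0 0 0 0;0 0 0 0 0;0 0 0 0 0")

```text
clock: 34.78
tool_pos: [0.491, 0.3327, 0.141]
ee_rot: [-0.027, 1.0, 0.001, 0.001]
force: [-0.4, -1.4, 5.9]
grip_width: 0.047
gripper_force: 61.0
```

Request:
jog_arm(rows="0 0 1 0 0;0 0 2.5 0 0;0 0 3 0 0;0 0 3 0 0;0 0 1.5 0 0;0.6 -2.1 0 0 0;0.8 -3.6 0 0 0;0.8 -3.6 0 0 0;0.8 -3.6 0 0 0;0.8 -3.6 0 0 0;0.8 -3.6 0 0 0;0.8 -3.6 0 0 0;0.8 -3.6 0 0 0;0.8 -3.6 0 0 0;0.8 -3.6 0 0 0;0.8 -3.6 0 0 0;0 -2 0 0 0;0 0 0 0 0;0 0 -2 0 0;0 0 -3 0 0")

```text
clock: 36.45
tool_pos: [0.5784, -0.0691, 0.2022]
ee_rot: [-0.027, 1.0, -0.0, 0.004]
force: [1.9, 0.5, -2.5]
grip_width: 0.0466
gripper_force: 62.2
```

Request:
jog_arm(rows="0 0 -2.5 0 0;0 0 -1 0 0;0 0 -0.5 0 0;0 0 -0.3 0 0;0 0 -0.1 0 0;0 0 0 0 0;0 0 0 0 0;0 0 0 0 0")

```text
clock: 37.12
tool_pos: [0.5769, -0.0687, 0.1566]
ee_rot: [-0.027, 1.0, -0.0, 0.001]
force: [0.7, -0.9, -2.1]
grip_width: 0.0467
gripper_force: 62.3
```

Request:
jog_arm(rows="0 0 -0.4 0 0;0 0 -0.2 0 0;0 0 -0.1 0 0;0 0 -0.1 0 0;0 0 0 0 0;0 0 0 0 0")

```text
clock: 37.62
tool_pos: [0.5764, -0.0688, 0.149]
ee_rot: [-0.027, 1.0, -0.0, 0.001]
force: [-1.9, 0.1, 8.2]
grip_width: 0.0469
gripper_force: 63.5
```

Request:
jog_arm(rows="0 0 0 0 0.85;0 0 0 0 0.85;0 0 0 0 0.85;0 0 0 0 0.85;0 0 2 0 0.85;0 0 3 0 0.85;0 0 4 0 0.85;-1.43 3.35 1 0 0.85;-1.43 3.35 0 0 0.85;-1.43 3.35 0 0 0.85;-1.43 3.35 0 0 0.85;-1.43 3.35 0 0 0.85;-1.43 3.35 0 0 0.85;-1.43 3.35 0 0 0.85;-1.43 3.35 0 0 0.85;-1.43 3.35 0 0 0.85;-1.43 3.35 0 0 0.85;-1.43 3.35 0 0 0.85;-1.43 3.35 0 0 0.85;-1.43 3.35 0 0 0.85")

```text
clock: 39.28
tool_pos: [0.3892, 0.3684, 0.2473]
ee_rot: [-0.027, 1.0, -0.0, 0.0]
force: [0.8, -0.1, 0.9]
grip_width: 0.0725
gripper_force: 0.0
```

Request:
jog_arm(rows="0 0 0 0 0.85;0 0 0 0 0.85;0 0 0 0 0.85")

```text
clock: 39.53
tool_pos: [0.3901, 0.3666, 0.2471]
ee_rot: [-0.028, 1.0, -0.001, -0.0]
force: [-0.1, -0.0, 0.3]
grip_width: 0.0729
gripper_force: 0.0
```

```bash
python3 - <<'E'
from h import *
s,p,d,W=wrist(); print(s["tool_pos"])
print("w",ctr(W,(.389,.3675),.1125))
p,d=get_image("top"); W=cloud("top",d); print("red",ctr(W,(.567,.0585),.122),"yel",ctr(W,(.577,-.069),.122),"blue",ctr(W,(.39,.367),.114),"fig",ctr(W,(.65,.1),.08,.01))
E
```

```text
[0.39005259 0.36656967 0.24706694]
w (3374, array([0.3871, 0.3671, 0.1125]), array([0.3885, 0.3673]), 0.0241)
red (377, array([0.5658, 0.0571, 0.122 ]), array([0.5666, 0.0576]), 0.0241) yel (372, array([ 0.5759, -0.0695,  0.122 ]), array([ 0.5762, -0.0698]), 0.0239) blue (186, array([0.3901, 0.3585, 0.1139]), array([0.391 , 0.3666]), 0.0244) fig (73, array([0.6359, 0.1034, 0.0828]), array([0.6375, 0.1041]), 0.0113)
```

Request:
jog_arm(rows="0 0 -2.2 0 0.85;0 0 -2.5 0 0.85;0 0 -2.5 0 0.85;0 0 -2 0 0.85;0 0 -1 0 0.85;0 0 -0.6 0 0.85;0 0 0 0 0.85;0 0 0 0 0.85;0 0 0 0 0;0 0 0 0 0;0 0 0 0 0;0 0 0 0 0;0 0 0 0 0;0 0 0 0 0")

```text
clock: 40.8
tool_pos: [0.3911, 0.3676, 0.1409]
ee_rot: [-0.027, 1.0, 0.001, 0.001]
force: [0.3, -0.4, 6.2]
grip_width: 0.0468
gripper_force: 61.5
```

Request:
jog_arm(rows="0 0 1 0 0;0 0 2.5 0 0;0 0 3 0 0;0 0 3 0 0;0 0 1.5 0 0;0.55 -1.8 0 0 0;1 -3.3 0 0 0;1 -3.3 0 0 0;1 -3.3 0 0 0;1 -3.3 0 0 0;1 -3.3 0 0 0;1 -3.3 0 0 0;1 -3.3 0 0 0;1 -3.3 0 0 0;1 -3.3 0 0 0;1 -3.3 0 0 0;0.4 -3 0 0 0;0 0 0 0 0;0 0 -2 0 0;0 0 -3 0 0")

```text
clock: 42.47
tool_pos: [0.5021, -0.0116, 0.2019]
ee_rot: [-0.026, 1.0, 0.0, 0.004]
force: [1.0, -0.3, -3.0]
grip_width: 0.0466
gripper_force: 62.4
```

Request:
jog_arm(rows="0 0 -2.5 0 0;0 0 -1 0 0;0 0 -0.5 0 0;0 0 -0.3 0 0;0 0 -0.1 0 0;0 0 0 0 0;0 0 0 0 0;0 0 0 0 0")

```text
clock: 43.13
tool_pos: [0.5004, -0.0111, 0.1563]
ee_rot: [-0.027, 1.0, -0.0, 0.001]
force: [-0.3, -0.5, -1.2]
grip_width: 0.0468
gripper_force: 62.4
```

Request:
jog_arm(rows="0 0.05 -0.4 0 0;0 0 -0.2 0 0;0 0 -0.1 0 0;0 0 -0.1 0 0;0 0 0 0 0;0 0 0 0 0")

```text
clock: 43.63
tool_pos: [0.4998, -0.0106, 0.1489]
ee_rot: [-0.027, 1.0, 0.0, 0.001]
force: [-3.8, 0.1, 10.9]
grip_width: 0.0469
gripper_force: 63.8
```

Contact made. I release, rise, and move back clear of everything.

Request:
jog_arm(rows="0 0 0 0 0.85;0 0 0 0 0.85;0 0 0 0 0.85;0 0 0 0 0.85;0 0 2 0 0.85;0 0 3 0 0.85;0 0 4 0 0.85;0 0 3 0 0.85;-1 -1 3 0 0.85;-2 -2 0 0 0.85;-2 -2 0 0 0.85;-2 -2 0 0 0.85;-2 -2 0 0 0.85;-2 -2 0 0 0.85;-2 -2 0 0 0.85;-2 -2 0 0 0.85;0 0 0 0 0.85;0 0 0 0 0.85")

```text
clock: 45.13
tool_pos: [0.349, -0.1612, 0.2974]
ee_rot: [-0.026, 1.0, 0.0, 0.0]
force: [1.4, 0.4, 0.2]
grip_width: 0.0724
gripper_force: 0.0
```

```bash
python3 - <<'E'
from m import *
p,d=get_image("top"); W=cloud("top",d); print("red",ctr(W,(.567,.0585),.122),"yel",ctr(W,(.577,-.069),.122),"blue",ctr(W,(.5,-.011),.122),"fig",ctr(W,(.65,.1),.08,.01))
print("mould",rect(W,(.508,-.329),.114))
p,d=get_image("scene"); cv2.imwrite("pics/s9.png",p)
E
```

```text
red (376, array([0.5658, 0.0571, 0.122 ]), array([0.5665, 0.0574]), 0.0239) yel (369, array([ 0.5759, -0.0695,  0.122 ]), array([ 0.5764, -0.0696]), 0.0238) blue (389, array([ 0.4995, -0.0106,  0.1221]), array([ 0.4998, -0.0105]), 0.0239) fig (73, array([0.636 , 0.1034, 0.0828]), array([0.638 , 0.1045]), 0.0113)
mould (np.int64(662), array([ 0.5079, -0.3284,  0.1138]), ((0.5086706876754761, -0.3292276859283447), (0.07058829069137573, 0.06008043885231018), 1.5812078714370728))
```

View pics/s9.png

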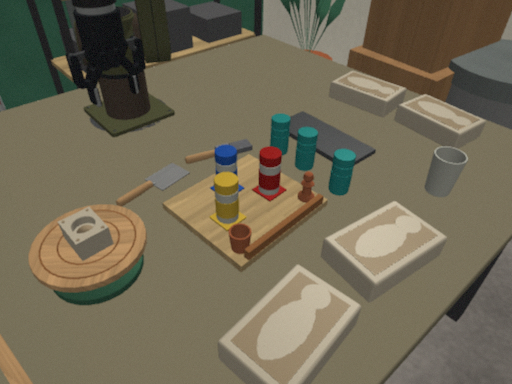

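The scene shows the blue jar at (227,168), red at (270,172) and yellow at (227,198), each upright on its own tile within about 1.5 mm. The mould is on the wheel's middle at (86,232), hollow up. The figure at (308,186) is where it was, and the arm is clear.

```bash
python3 -c "
from cell import *
print(close_job())"
```

```text
the job is handed in; nothing more can be done
None
```

The job is handed in: the mould stands hollow side up on the middle of the banding wheel, each jar is back on its own tile within about 1.5 mm of centre, and the figure was not touched.

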